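# Hang the missing shelf arm on its slotted upright

## Robot

A 7-joint arm with a two-finger parallel gripper is mounted at the origin on the work surface. World frame = base frame: x ahead of the robot, y to its left, z up, the work surface at z = 0. Lengths are in m, angles in rad, forces in N, time in s.
With the tool pointing down it reaches from about 0.425 to 0.875 m from the base axis. Payload 4.7 kg.
Tool frame: the origin (TCP) lies on the centre line of the jaws, within the pads' length; the fingertips stand arm.tip_extent ahead of it and the grasp point (between the pads) lies 11 mm behind it (arm.tip_extent is the distance from the TCP to the fingertips, in m); x points along the fingers, y is the direction in which the jaws open and shut, and the axes are right-handed (so a half turn about x gives the same grasp; the last joint's range is limited). The gripper opens to 85 mm and grips with 20 to 120 N. Pads are 22 mm wide; open, the fingers measure 114 mm over their backs; the gripper's body (76 mm by 85 mm) begins 54 mm behind the grasp point. The pads swing forward as they close: fully open they stand 13 mm farther back than shut.
Start: joints at [-1.111, 0.321, -0.07, 1.45, 0.023, 1.371, -0.057], TCP at [0.28, 0.586, 0.239] pointing down, gripper open.
Joint ranges: [-2.86, 2.86], [-0.3, 2.09], [-1.38, 1.24], [0.06, 2.45], [-1.56, 4.7], [0.09, 2.05], [-2.69, 2.69]. Speed limits (rad/s): [2.57, 2.57, 3.14, 3.14, 3.14, 3.14, 3.14].

## Interface

Orientations are given as a rotation vector (axis times angle).
In Python, from station import arm gives the robot as it stands. The module is installed in compiled form; this text tells all that it offers.
- The arm moves only by the shell command python3 -m creep 'ROWS'. ROWS is a JSON object of lists of equal length, an entry for each row: "linear": the shift along the tool's x, y, z in mm, a list of three; "twist": the turn about the tool's x in rad; "claw": the closure, from -1 (fully open) to 1 (shut), so that 0 is half open. A call has 1 to 8 rows; each row shifts and turns the pose as measured when the row begins, along the tool's axes as they then stand; what a row does not reach is not made up. A row lasts 1/8 s, in which the tool goes at most 62.5 mm and 10.7 degrees, less where a joint would pass 70% of its speed; a pose out of reach is approached as far as the arm can. A call is refused whole if a number of a shift passes 62.5 or a number of a turn 0.188, either way. A call with a gripper value outside its range is refused whole. The fingers move at their own pace and stop on an object; the grip force is fixed at half the most. Time passes only in rows, so rows that do not move let the fingers close. It gives the time, the measured TCP pose, the force and the opening at its end, in the units of the state.
- arm.sense(): the state, without advancing time (a new reading comes with each control period).
- arm.camera(name): name is "scene" or "top"; returns a dict with "image" (400x640x3 uint8, red, green, blue), "range_z" (400x640 float32, m along the optical axis (not along the pixel's ray), 0 where there is no reading), "intrinsics" (3x3 intrinsics, pixels), "distortion" ([k1, k2, p1, p2, k3] as OpenCV has them; the pictures are not rectified), "eye" and "attitude" of the camera in the world. Camera axes: x right, y down, z forward; pixel columns grow to the right and rows downward; lengths in m; the calibration is good to about 2 mm. A picture is of the moment at which its call begins.
- arm.finish_job(): hands the job in, once; it reports no verdict.
The state is a dict: "time": time; "qpos": joint angles; "qvel": joint speeds; "tau": joint torques, N m; "position": TCP position; "ee_rot": TCP orientation; "ft_force": force on the tool from outside, world axes, zero at the start; "moment": the same for the moment, N m; "finger_gap": finger opening in m.
Only numpy, scipy, OpenCV 4.12 (cv2) and the standard library are available. Lean on these libraries where they do the work, as an engineer would, in place of code of your own. Each camera call takes 0.05 s, during which the arm holds its last target. There are 200 camera calls.

## Task

The tray shelf in the bakery kitchen lacks one of its two arms. Take the loose arm with the green sleeve and hang it on the empty slotted upright, at the same height as the green arm on the other upright: press its two hook tabs into the upper two slots, then down until they are fully seated, and let go. Leave the loose red-sleeved arm where it is.

Things in the scene. Friction and masses are not known exactly. Their poses are not given: they have to be found in the camera images.
- green_arm_mid (a point): (mm) Loose aluminium shelf arm, green sleeve, standing on its flat underside. Point: bar's middle, 22 above the underside; x along the bar to the hook end, z up. Bar 190 x 18 x 44 tall, sleeve on its middle 80. Hook end: head plate x 95-100, 50 wide, z -22 to 78, tabs behind it. Other end: stop 30 above the bar. 0.4 kg, balance point up to 15 hookwards of the middle.
- green_arm_tab (a point): (mm) Upper hook tab of the green arm: the middle of its neck's underside at the plate's far face, x 100, z 56 from the bar's middle, same axes. Tab 12 wide; neck 16 long (x), 6 thick, with a 6 thick lip at its end hanging 14 below the neck: a gap of 10 between plate and lip. An identical tab is 50 lower.
- slot_seat (a point): (mm) Empty blue upright (no arm on it), fixed, plate 70 wide, 226 tall, 5 thick; foot reaches 40 in front. Three slots 34 wide, 36 tall, lower edges 70, 120, 170 up. Point: front face, middle of the TOP slot's lower edge; x into the slot, z up. Seated: the arm's upper tab point is here, axes alike; 5 play along x, droops up to 5 degrees. Tabs enter 14 to 30 above seated height.
- red_arm_mid (a point): Loose shelf arm of the same shape and size (190 long) with a red sleeve, to be left alone; point: middle of its bar, 22 mm above its underside, axes as on the green arm.

How it is judged:
At the end, for the whole second after the job is handed in: The green-sleeved arm hangs by both tabs in the empty upright's upper two slots: its middle 10 mm above to 14 mm below seated height, 12 mm along the slot depth, 18 mm sideways; upright within 10, square within 12 degrees; let go. The loose red arm is within 40 mm of its start (x of green_arm_mid in the frame of slot_seat between -0.112 and -0.088 m and y of green_arm_mid in the frame of slot_seat between -0.018 and 0.018 m and z of green_arm_mid in the frame of slot_seat between -0.07 and -0.046 m and angle between green_arm_mid's own z axis and vertical below 0.18 rad and angle between the x axis of green_arm_mid and the x axis of slot_seat, either way round below 0.21 rad and distance of red_arm_mid from where it was at the start of the episode below 0.04 m); the robot touches nothing.
It fails at once if the loose red-sleeved arm is moved 40 mm or more (distance of red_arm_mid from where it was at the start of the episode above 0.04 m).
It also fails if it takes over 56 s, if anything falls off the work surface, if the arm or the gripper's body presses on something with over 40 N, if the wrist force passes 120 N, or if a joint passes its speed limit or range.

## Working session

There is one attempt and no reset: what is moved stays moved. The work goes in short steps, Python scripts to look and compute and a shell command to move; the robot and the scene stay as the last step left them, time stands still between calls to the robot, and variables do not carry over. Pictures are saved under pics/ and viewed, about 8 in all and at most 12, crops included, and the job is handed in when it is done.

```bash
mkdir -p pics; cat > h.py <<'E'
import numpy as np, cv2
from station import arm
from scipy.spatial.transform import Rotation as R
np.set_printoptions(precision=4,suppress=True)
def snap(n,tag):
    c=arm.camera(n); np.savez(f'pics/{tag}.npz',**{k:np.array(v) for k,v in c.items()})
    cv2.imwrite(f'pics/{tag}.png',c['image'][:,:,::-1]); return c
def load(tag): return dict(np.load(f'pics/{tag}.npz'))
def att(c):
    a=np.array(c['attitude'],float)
    return a if a.shape==(3,3) else R.from_rotvec(a).as_matrix()
def cloud(c):
    v,u=np.mgrid[0:400,0:640]
    p=cv2.undistortPoints(np.stack([u.ravel(),v.ravel()],1).astype(float)[:,None],np.array(c['intrinsics']),np.array(c['distortion']))[:,0]
    z=c['range_z'].ravel()
    P=np.c_[p*z[:,None],z]@att(c).T+np.array(c['eye'])
    P[z==0]=np.nan
    return P.reshape(400,640,3)
def st():
    s=arm.sense(); r=R.from_rotvec(s['ee_rot']).as_matrix()
    print('t',s['time'],'p',np.array(s['position']),'f',np.array(s['ft_force']),'gap',s['finger_gap']);print(r); print('q',np.array(s['qpos'])); return s,r
E
python3 - <<'E'
from h import *
print(arm.tip_extent); st()
for n in('scene','top'):
    c=snap(n,n+'0'); print(n,c['eye'],c['attitude'],c['intrinsics'])
a=cv2.imread('pics/scene0.png');b=cv2.imread('pics/top0.png')
E
```

```text
0.008
t 0.0 p [0.2801 0.586  0.2382] f [-0.7482  0.2568 -0.057 ] gap 0.08575952509473177
[[-0.0007  0.4312  0.9023]
 [-0.0018  0.9023 -0.4312]
 [-1.     -0.0019  0.0001]]
q [-1.1109  0.3219 -0.0701  1.4517  0.0226  1.3708 -0.0569]
scene [ 1.0942 -0.7278  0.9618] [-2.2297 -0.7167  0.3285] [[454.0102   0.     310.824 ]
 [  0.     454.0102 201.8082]
 [  0.       0.       1.    ]]
top [ 0.4202 -0.0024  1.3545] [-2.1702  2.145  -0.1119] [[420.2459   0.     323.8009]
 [  0.     420.2459 205.6826]
 [  0.       0.       1.    ]]
```

View pics/scene0.png

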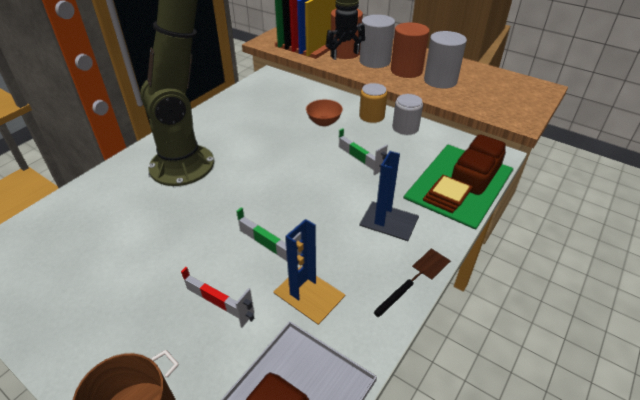

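View pics/top0.png

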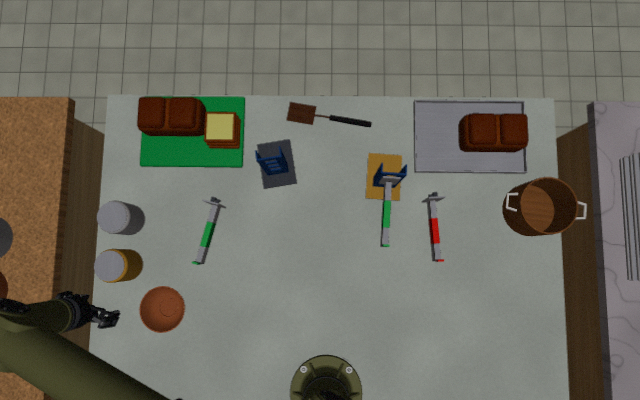

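The scene view shows the empty upright at about (388,190), the loose green arm at (360,152), the mounted green arm at (265,240) and the red one at (215,297). In the top view the empty upright is at (273,162), the loose green arm runs from (198,262) to (213,202) with its head at the far end, and the red arm is at (435,228). I'll measure with both clouds next.

```bash
python3 - <<'E'
from h import *
for n,ub in (('top0',(180,120,310,270)),('scene0',(325,120,430,245))):
    c=load(n);P=cloud(c);im=c['image'].astype(int)
    u0,v0,u1,v1=ub
    m=np.zeros((400,640),bool);m[v0:v1,u0:u1]=1
    r,g,b=im[...,0],im[...,1],im[...,2]
    blue=m&(b>r*1.6+15)&(b>g*1.3)&(P[...,2]>.03)
    green=m&(g>r*1.6+20)&(g>b*1.4)&(P[...,2]>.015)&(P[...,2]<.12)&(P[...,0]<.72)
    gray=m&~blue&~green&(P[...,2]>.025)&(P[...,2]<.13)
    for k,mm in(('blue',blue),('green',green),('gray',gray)):
        Q=P[mm]; Q=Q[~np.isnan(Q[:,0])]
        print(n,k,len(Q),'min',Q.min(0),'max',Q.max(0),'med',np.median(Q,0))
        np.savez(f'pics/{n}_{k}.npz',Q=Q)
a=load('top0')['image'][120:280,170:310,::-1];b=load('scene0')['image'][110:250,320:440,::-1]
cv2.imwrite('pics/c1.png',np.hstack([cv2.resize(a[:160],(400,457),interpolation=cv2.INTER_CUBIC),cv2.resize(b,(392,457),interpolation=cv2.INTER_CUBIC)]))
E
```

```text
top0 blue 411 min [0.6724 0.1298 0.0308] max [0.714  0.2001 0.2311] med [0.6816 0.1593 0.1559]
top0 green 433 min [0.3873 0.2861 0.015 ] max [0.72   0.4828 0.0787] med [0.6998 0.3777 0.02  ]
top0 gray 1744 min [0.3841 0.1346 0.025 ] max [0.8497 0.4771 0.1296] med [0.7943 0.3651 0.0563]
scene0 blue 908 min [0.6768 0.1261 0.0302] max [0.7179 0.2036 0.2303] med [0.6978 0.1347 0.1527]
scene0 green 306 min [0.3878 0.2791 0.015 ] max [0.72   0.4606 0.0745] med [0.4985 0.3726 0.026 ]
scene0 gray 814 min [0.2873 0.1266 0.025 ] max [0.7856 0.6527 0.1294] med [0.5615 0.3792 0.045 ]
```

View pics/c1.png

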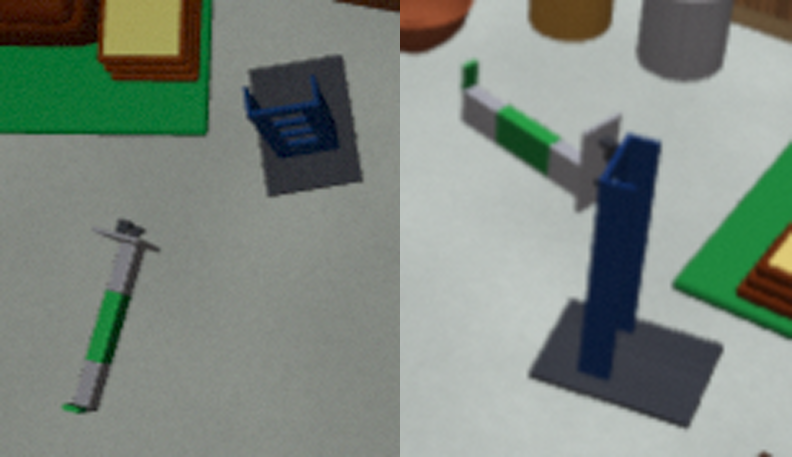

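```bash
cat > fit.py <<'E'
from h import *
def fitline(xy):
    vx,vy,x,y=cv2.fitLine(xy.astype(np.float32),cv2.DIST_HUBER,0,.002,.001).ravel(); return np.array([vx,vy]),np.array([x,y])
E
python3 - <<'E'
from fit import *
Q=np.load('pics/top0_blue.npz')['Q']; S=np.load('pics/scene0_blue.npz')['Q']
# front plate, RANSAC-ish from top cam
F=Q[(Q[:,2]>.05)&(Q[:,2]<.22)]
for _ in range(4):
    d,p=fitline(F[:,:2]); n=np.array([-d[1],d[0]]); n*=np.sign(n[0]); e=(F[:,:2]-p)@n; F=F[abs(e)<.005]
n3=np.r_[n,0]
print('front plate pts',len(F),'normal',n,'yaw deg',np.degrees(np.arctan2(n[1],n[0])),'rms',e.std())
l=np.array([-n[1],n[0]])
for nm,A in(('top',Q),('scene',S)):
    a=(A[:,:2]-p)@n; t=(A[:,:2]-p)@l
    print(nm,'depth pct',np.percentile(a,[1,5,50,95,99]),'lat pct',np.percentile(t,[0,1,99,100]),'zmax',A[:,2].max())
    k=A[:,2]>.19; print('upper: lat',t[k].min(),t[k].max(),'depth',a[k].min(),a[k].max())
t=(F[:,:2]-p)@l; mid=p+l*(np.percentile(t,1)+np.percentile(t,99))/2
print('mid',mid)
# slot edges: front plate points z histogram near centreline
a=(Q[:,:2]-p)@n; t=(Q[:,:2]-mid)@l
k=(abs(a)<.006)&(abs(t)<.012); print('z of central plate pts',np.sort(Q[k,2]))
# tilt
k=abs(a)<.006; print('slope depth vs z',np.polyfit(Q[k,2],a[k],1))
# base plate (dark)
# green arm
for n in('top0','scene0'):
    G=np.load(f'pics/{n}_green.npz')['Q'];K=np.load(f'pics/{n}_gray.npz')['Q']
    A=np.vstack([G,K]); A=A[(A[:,0]>.45)&(A[:,0]<.70)&(A[:,1]>.28)&(A[:,1]<.42)&(A[:,2]>.025)]
    B=A[(A[:,2]>.036)&(A[:,2]<.05)]
    for _ in range(5):
        d,q=fitline(B[:,:2]); d*=np.sign(d[0]); m=np.array([-d[1],d[0]]); e=(B[:,:2]-q)@m; B=B[abs(e)<.011]
    s=(A[:,:2]-q)@d; w=(A[:,:2]-q)@m
    print(n,len(A),'dir',d,np.degrees(np.arctan2(d[1],d[0])),'q',q,'s',np.percentile(s,[0,1,99,100]),'w of bar top',np.percentile(e,[1,50,99]))
    Gs=G[(G[:,0]>.45)&(G[:,0]<.7)&(G[:,1]<.42)&(G[:,1]>.28)&(G[:,2]>.036)&(G[:,2]<.05)]; sg=(Gs[:,:2]-q)@d
    sg=sg[abs(sg-np.median(sg))<.06]
    print(' sleeve s',sg.min(),sg.max(),'mid xy',q+d*(sg.min()+sg.max())/2, 'z top',np.median(Gs[:,2]))
    k=A[:,2]>.06; print(' high pts head: s',np.sort(s[k])[::8],'w',w[k].min(),w[k].max(),'z',A[k,2].max())
E
```

```text
front plate pts 266 normal [0.9837 0.1798] yaw deg 10.360191 rms 0.0013537116881544515
top depth pct [-0.0016 -0.001   0.0002  0.0209  0.0264] lat pct [-0.0402 -0.0401  0.0268  0.0275] zmax 0.23112080407774727
upper: lat -0.04018345703382699 0.027451322214695283 depth -0.0016378688497261003 0.029264615070786443
scene depth pct [0.0023 0.0049 0.0186 0.0294 0.0307] lat pct [-0.0467 -0.0444  0.0289  0.0311] zmax 0.23034717820870643
upper: lat -0.045356614514068416 0.030743475176144536 depth -0.00018629993450806638 0.030831524804213067
mid [0.6794 0.1626]
z of central plate pts [0.0311 0.0349 0.0377 0.0394 0.0405 0.0428 0.0449 0.0476 0.0502 0.0519
 0.0537 0.0553 0.056  0.059  0.0621 0.0628 0.0636 0.0645 0.0661 0.0662
 0.0663 0.0669 0.0675 0.0676 0.0681 0.0695 0.0697 0.0708 0.0718 0.0722
 0.0742 0.0751 0.0752 0.1071 0.1095 0.1113 0.1119 0.1122 0.113  0.1188
 0.1189 0.12   0.12   0.1206 0.1206 0.121  0.1215 0.1218 0.1221 0.1233
 0.1238 0.1246 0.125  0.1539 0.1553 0.1572 0.158  0.1606 0.1627 0.1633
 0.1651 0.1661 0.1684 0.1685 0.1686 0.1687 0.1688 0.1692 0.1695 0.17
 0.1701 0.1706 0.1711 0.
[... 373 characters left out ...]
 sleeve s -0.06152481283396954 0.005574170301809405 mid xy [0.4829 0.3787] z top 0.04473172525383606
 high pts head: s [0.0619 0.0624 0.0634 0.0645 0.0659 0.067  0.0725 0.0776 0.082 ] w -0.024032523914929296 0.02536593339248988 z 0.10423905919931209
scene0 421 dir [ 0.9576 -0.2881] -16.745037 q [0.5096 0.367 ] s [-0.0607 -0.058   0.0834  0.0855] w of bar top [-0.0096 -0.0007  0.01  ]
 sleeve s -0.060700782567757905 0.008021081928245397 mid xy [0.4844 0.3746] z top 0.04498205257212795
 high pts head: s [0.06   0.064  0.0645 0.0651 0.0657 0.0661 0.0665 0.067  0.0676 0.068
 0.0685 0.0689 0.0696 0.0702 0.0715 0.0791 0.0823 0.0843] w -0.017860673821822232 0.03393928640498546 z 0.10377487741884028
```

```bash
python3 - <<'E'
from fit import *
for n in('top0','scene0'):
    c=load(n);P=cloud(c).reshape(-1,3);im=c['image'].reshape(-1,3).astype(int)
    k=(P[:,0]>.38)&(P[:,0]<.66)&(P[:,1]>.28)&(P[:,1]<.44)&(P[:,2]>.02)&(P[:,2]<.13)
    u=np.arange(256000)%640; v=np.arange(256000)//640
    if n=='top0': k&=(v>190)&(v<270)&(u>185)&(u<230)
    else: k&=(v>125)&(v<178)&(u<388)&(u>335)
    A=P[k];I=im[k]; g=(I[:,1]>I[:,0]*1.5+15)
    B=A[(A[:,2]>.038)&(A[:,2]<.05)]
    for th in (.03,.015,.011,.011,.011):
        d,q=fitline(B[:,:2]); d*=np.sign(d[0]); m=np.array([-d[1],d[0]]); e=(B[:,:2]-q)@m; B=B[abs(e)<th]
    s=(A[:,:2]-q)@d; w=(A[:,:2]-q)@m
    print(n,len(A),'yaw',np.degrees(np.arctan2(d[1],d[0])),'q',q,'s',np.percentile(s,[0,1,99,100]),'w bar',np.percentile(e,[1,50,99]))
    top=(A[:,2]>.035)&(A[:,2]<.05)&(abs(w)<.012)
    sg=np.sort(s[g&top]); print(' green s',sg[::8])
    gr=np.sort(s[~g&top]); print(' gray s',gr[::8])
    mid=np.percentile(sg[(sg>-.06)],50); print(' q+d*median',q+d*mid, mid,'ztop',np.median(A[top,2]))
    H=A[(A[:,2]>.055)&(s>.04)]; sh=(H[:,:2]-q)@d;wh=(H[:,:2]-q)@m
    k2=sh<np.percentile(sh,75); dd,qq=fitline(H[k2,:2]); print(' head s pct',np.percentile(sh,[1,10,50,90,99]),'w',wh.min(),wh.max(),'plate normal yaw',np.degrees(np.arctan2(-dd[0],dd[1]))%180)
E
```

```text
top0 601 yaw -14.125278 q [0.4799 0.3796] s [-0.0969 -0.0954  0.1117  0.1139] w bar [-0.0097 -0.0002  0.0104]
 green s [-0.0402 -0.0364 -0.0326 -0.0275 -0.0238 -0.0197 -0.0161 -0.0123 -0.0078
 -0.004   0.0004  0.0049  0.0081  0.0124  0.0162  0.0193  0.0246  0.0284
  0.0322  0.0367]
 gray s [-0.0969 -0.0876 -0.0847 -0.0811 -0.0765 -0.0726 -0.0684 -0.0653 -0.0614
 -0.0569 -0.0536 -0.0499 -0.0461 -0.043  -0.0184  0.0236  0.0397  0.0433
  0.0471  0.0509  0.0548  0.0586  0.0631  0.0671  0.071   0.0753  0.079
  0.083   0.0869  0.091   0.1072]
 q+d*median [0.4787 0.3799] -0.0011759034967706848 ztop 0.044249209513052445
 head s pct [0.0931 0.0933 0.0966 0.1104 0.1134] w -0.025073999061246344 0.024941641244410697 plate normal yaw 165.62296
scene0 617 yaw -14.155389 q [0.4866 0.3721] s [-0.1085 -0.101   0.1065  0.109 ] w bar [-0.0084  0.0008  0.0117]
 green s [-0.1034 -0.0384 -0.0318 -0.0252 -0.02   -0.0146 -0.0072 -0.0004  0.0029
  0.0113  0.015   0.0217  0.0287]
 gray s [-0.1007 -0.0935 -0.0881 -0.0807 -0.0731 -0.0685 -0.0609 -0.0558 -0.0497
  0.0304  0.0363  0.0453  0.0493  0.0544  0.06    0.0671  0.0899  0.0918]
 q+d*median [0.4806 0.3736] -0.0061842049704824665 ztop 0.04407041858225336
 head s pct [0.0849 0.0881 0.0914 0.1042 0.1083] w -0.020516387628174756 0.03189589167811205 plate normal yaw 165.70105
```

```bash
python3 -m creep '{"linear":[[0,-16,46],[0,-16,46],[0,-16,46],[0,-16,46],[0,-16,46],[0,-16,46],[0,0,0],[0,0,0]],"twist":[0,0,0,0,0,0,-0.1,-0.1],"claw":[-1,-1,-1,-1,-1,-1,-1,-1]}'
cat > go.py <<'E'
import sys
from h import *
x,y,z,yaw=map(float,sys.argv[1:5]); s,r=st()
d=r.T@(np.array([x,y,z])-s['position'])*1000
zy=np.degrees(np.arctan2(r[1,2],r[0,2])); print('shift mm',d,'yaw now',zy,'twist',np.radians(zy-yaw),'ft',np.array(s['ft_force']),'m',np.array(s['moment']))
E
python3 go.py .4858 .378 .1 -14.15
```

```text
time: 1.1
position: [0.4924, 0.3724, 0.2328]
ee_rot: [0.181, 1.568, -0.194]
ft_force: [-0.2, 0.7, -0.2]
finger_gap: 0.0857
t 1.1 p [0.4924 0.3724 0.2328] f [-0.2324  0.671  -0.1569] gap 0.08568289361908817
[[-0.0064  0.2362  0.9717]
 [-0.0078  0.9717 -0.2362]
 [-0.9999 -0.0091 -0.0044]]
q [-0.7472  0.2599  0.0672  1.5417 -0.0156  1.3505  0.6536]
shift mm [132.8009   5.0453  -7.1814] yaw now -13.665292740462961 twist 0.008459737587240019 ft [-0.2324  0.671  -0.1569] m [ 0.0589 -0.0414  0.0102]
```

```bash
python3 -m creep '{"linear":[[40,5,-7],[40,0,0],[40,0,0],[10,0,0],[0,0,0]],"twist":[0.008,0,0,0,0],"claw":[-1,-1,-1,-1,-1]}'
python3 go.py .4858 .378 .019 -14.15; python3 - <<'E'
from h import *
c=snap('top','top1'); d=snap('scene','scene1')
cv2.imwrite('pics/c2.png',np.hstack([cv2.resize(c['image'][160:290,150:280,::-1],(400,400),interpolation=3),cv2.resize(d['image'][80:210,310:440,::-1],(400,400),interpolation=3)]))
E
```

```text
time: 1.72
position: [0.4866, 0.3773, 0.0994]
ee_rot: [0.188, 1.567, -0.201]
ft_force: [0.6, 0.7, 0.0]
finger_gap: 0.0854
t 1.725 p [0.4866 0.3773 0.0994] f [0.6277 0.7184 0.0487] gap 0.08538131662655177
[[-0.0061  0.245   0.9695]
 [-0.0078  0.9695 -0.2451]
 [-1.     -0.0091 -0.004 ]]
q [-0.7521  0.3559  0.0587  1.6954 -0.0206  1.1007  0.6357]
shift mm [80.435   1.2432 -0.6181] yaw now -14.185005522902093 twist -0.0006109616310238058 ft [0.6277 0.7184 0.0487] m [-0.0142 -0.0334  0.0639]
```

View pics/c2.png

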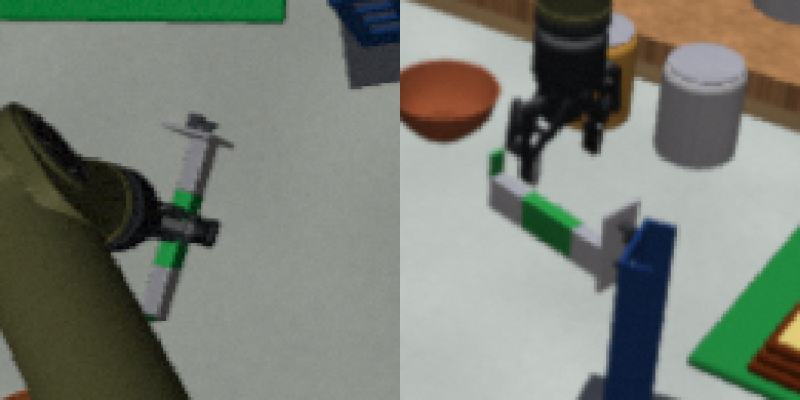

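The fingers straddle the sleeve near (185,232) in the left crop, square to the bar. I'll go down and grip.

```bash
python3 -m creep '{"linear":[[30,1,0],[30,0,0],[15,0,0],[5,0,0],[0,0,0]],"twist":[0,0,0,0,0],"claw":[-1,-1,-1,-1,-1]}'
python3 go.py .4858 .378 .019 -14.15
```

```text
time: 2.45
position: [0.4932, 0.3832, 0.0283]
ee_rot: [0.199, 1.555, -0.19]
ft_force: [0.4, 0.4, -0.2]
finger_gap: 0.0855
t 2.45 p [0.4932 0.3832 0.0283] f [ 0.4175  0.4434 -0.1824] gap 0.08545419748482036
[[ 0.008   0.2452  0.9694]
 [ 0.0044  0.9694 -0.2453]
 [-1.      0.0063  0.0067]]
q [-0.7488  0.4397  0.0548  1.7392 -0.0264  0.9544  0.6389]
shift mm [ 9.199  -6.9167 -5.9092] yaw now -14.197115776906031 twist -0.0008223254366453455 ft [ 0.4175  0.4434 -0.1824] m [ 0.0001  0.0004 -0.0002]
```

```bash
python3 -m creep '{"linear":[[0,0,0],[0,0,0],[0,0,0],[0,0,0],[0,0,0],[0,0,0],[0,0,0],[0,0,0]],"twist":[0,0,0,0,0,0,0,0],"claw":[0,0.4,1,1,1,1,1,1]}'
python3 go.py .4858 .378 .019 -14.15
```

```text
time: 3.45
position: [0.4948, 0.3835, 0.0312]
ee_rot: [0.2, 1.552, -0.189]
ft_force: [0.6, -0.5, 0.7]
finger_gap: 0.0168
t 3.45 p [0.4948 0.3835 0.0312] f [ 0.5641 -0.4722  0.7427] gap 0.016785961846863408
[[ 0.0111  0.2458  0.9693]
 [ 0.006   0.9693 -0.2458]
 [-0.9999  0.0085  0.0092]]
q [-0.7486  0.4366  0.0556  1.737  -0.0257  0.9565  0.6388]
shift mm [12.1088 -7.6128 -7.4579] yaw now -14.231554671840358 twist -0.0014233975439977527 ft [ 0.5641 -0.4722  0.7427] m [-0.2264  0.0374 -0.0349]
```

```bash
python3 -m creep '{"linear":[[0,0,0],[0,0,0],[0,0,0],[4,0,0],[4,0,0],[3,0,0],[2,0,0],[0,0,0]],"twist":[0,0,0,0,0,0,0,0],"claw":[-0.6,-0.6,-0.6,-0.6,-0.6,-0.6,-0.6,-0.6]}'
python3 go.py .4858 .378 .019 -14.15; python3 - <<'E'
from h import *
c=snap('top','top2'); d=snap('scene','scene2')
cv2.imwrite('pics/c3.png',np.hstack([cv2.resize(c['image'][170:270,160:260,::-1],(400,400),interpolation=3),cv2.resize(d['image'][100:200,310:410,::-1],(400,400),interpolation=3)]))
E
```

```text
time: 4.45
position: [0.4945, 0.3843, 0.0168]
ee_rot: [0.2, 1.552, -0.188]
ft_force: [-0.0, -0.8, -0.1]
finger_gap: 0.0684
t 4.45 p [0.4945 0.3843 0.0168] f [-0.0186 -0.8387 -0.1492] gap 0.06844099938208102
[[ 0.0106  0.2451  0.9694]
 [ 0.0067  0.9694 -0.2452]
 [-0.9999  0.0091  0.0087]]
q [-0.7481  0.455   0.0541  1.744  -0.0275  0.9308  0.6397]
shift mm [-2.3204 -8.2084 -6.8342] yaw now -14.194757763526002 twist -0.000781170339357764 ft [-0.0186 -0.8387 -0.1492] m [ 0.0211 -0.0191  0.012 ]
```

View pics/c3.png

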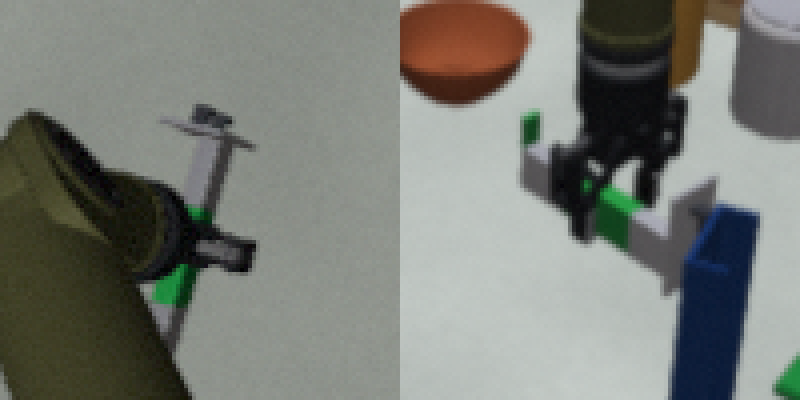

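The fingers stand astride the sleeve with the bar between them. I'll check where the bar is now.

```bash
cat > bar.py <<'E'
from fit import *
def bar(tag,box,zlo,zhi,d0,q0,show=1):
    """green/gray top-view fit of the bar's top face between heights, near line q0,d0"""
    c=load(tag);P=cloud(c);u0,v0,u1,v1=box;A=P[v0:v1,u0:u1].reshape(-1,3);I=c['image'][v0:v1,u0:u1].reshape(-1,3).astype(int)
    bright=I.max(1)>90
    s=(A[:,:2]-q0)@d0;m0=np.array([-d0[1],d0[0]]);w=(A[:,:2]-q0)@m0
    B=A[(A[:,2]>zlo)&(A[:,2]<zhi)&(abs(w)<.03)&(s>-.12)&(s<.09)&bright]
    for th in(.03,.012,.011,.011):
        d,q=fitline(B[:,:2]);d*=np.sign(d[0]);m=np.array([-d[1],d[0]]);e=(B[:,:2]-q)@m;B=B[abs(e)<th]
    s=(A[:,:2]-q)@d;w=(A[:,:2]-q)@m
    k=(abs(w)<.028)&(A[:,2]>zhi+.015)&(A[:,2]<zhi+.06)&(s>0)&bright
    print(tag,len(B),'yaw',np.degrees(np.arctan2(d[1],d[0])),'head s',np.percentile(s[k],[2,10,50,90]),'w',np.percentile(w[k],[2,98]))
    f=np.percentile(s[k],8); print(' mid est (near face of plate=+95)',q+d*(f-.095),'ztop',np.median(B[:,2]),'slope',np.polyfit((B[:,:2]-q)@d,B[:,2],1)[0],'head zmax',np.percentile(A[k,2],98))
    return d,q
E
python3 - <<'E'
from bar import *
d0=np.array([.9698,-.2444])
bar('top0',(185,190,230,270),.038,.05,d0,np.array([.479,.3798]))
bar('top2',(185,190,230,270),.038,.05,d0,np.array([.479,.3798]))
E
```

```text
top0 341 yaw -14.165126 head s [0.0942 0.0948 0.097  0.0992] w [-0.0243  0.0236]
 mid est (near face of plate=+95) [0.4786 0.3806] ztop 0.04465563628281588 slope -0.001863101578820242 head zmax 0.10370707679225796
top2 168 yaw -12.864594 head s [0.0721 0.0724 0.0745 0.0771] w [-0.0214  0.0248]
 mid est (near face of plate=+95) [0.4801 0.386 ] ztop 0.04495808299351445 slope 0.003022657840914178 head zmax 0.10436634373256122
```

```bash
python3 -m creep '{"linear":[[0,0,-5],[0,0,-3],[0,0,0],[0,0,0],[0,0,0],[0,0,0],[0,0,0],[0,0,0]],"twist":[0,0,0,0,0,0,0,0],"claw":[-0.6,-0.6,-0.6,1,1,1,1,1]}'
python3 go.py .4858 .38 .10 -14.15
python3 -m creep '{"linear":[[-20,0,0],[-40,0,0],[-40,0,0],[-20,0,0],[0,0,0]],"twist":[0,0,0,0,0],"claw":[1,1,1,1,1]}'
python3 go.py .51 .143 .15 10.36;  python3 - <<'E'
from h import *
c=snap('top','top3'); d=snap('scene','scene3')
cv2.imwrite('pics/c4.png',np.hstack([cv2.resize(c['image'][150:270,150:270,::-1],(400,400),interpolation=3),cv2.resize(d['image'][70:190,310:430,::-1],(400,400),interpolation=3)]))
E
```

```text
time: 5.55
position: [0.4865, 0.3868, 0.0178]
ee_rot: [0.201, 1.551, -0.187]
ft_force: [0.7, 0.2, 0.0]
finger_gap: 0.0176
t 5.55 p [0.4865 0.3868 0.0178] f [0.7263 0.242  0.0209] gap 0.017554098291044054
[[ 0.0116  0.2448  0.9695]
 [ 0.0076  0.9695 -0.2449]
 [-0.9999  0.0102  0.0094]]
q [-0.7579  0.4447  0.0518  1.7569 -0.0255  0.9269  0.6273]
shift mm [-82.2668  -5.9535   1.7585] yaw now -14.175109489344397 twist -0.00043824326255415317 ft [0.7263 0.242  0.0209] m [-0.034   0.0989 -0.0583]
time: 6.18
position: [0.4835, 0.3841, 0.1423]
ee_rot: [0.199, 1.555, -0.19]
ft_force: [-0.3, 0.9, -4.5]
finger_gap: 0.017
t 6.175 p [0.4835 0.3841 0.1423] f [-0.3205  0.9038 -4.5363] gap 0.017038497136064923
[[ 0.0079  0.2454  0.9694]
 [ 0.0043  0.9694 -0.2455]
 [-1.      0.0061  0.0066]]
q [-0.764   0.3071  0.0582  1.6676 -0.0171  1.1585  0.621 ]
shift mm [  -8.5629 -227.2048   84.9759] yaw now -14.20902871864824 twist -0.42881044515745537 ft [-0.3205  0.9038 -4.5363] m [0.0205 0.026  0.0247]
```

View pics/c4.png

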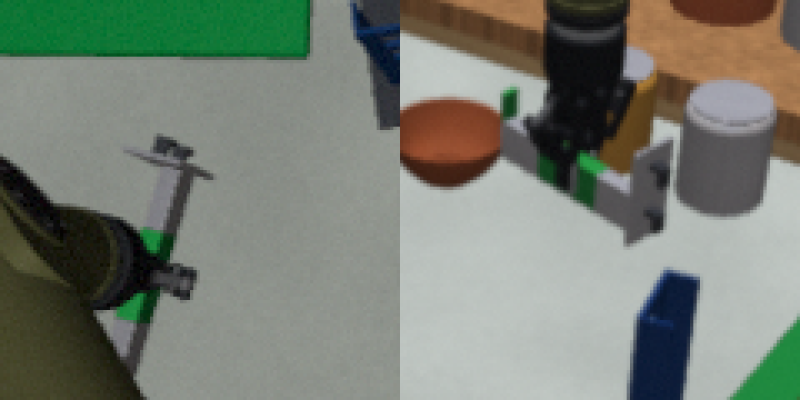

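The arm is lifted, gripped at the sleeve, and looks level. Next I measure its pose in the gripper.

```bash
python3 - <<'E'
from bar import *
d0=np.array([.9698,-.2444])
d,q=bar('top3',(150,150,270,270),.155,.185,d0,np.array([.477,.386]))
c=load('scene3');P=cloud(c)
# head plate from scene: points s>.085
A=P[80:180,370:420].reshape(-1,3);A=A[~np.isnan(A[:,0])]
s=(A[:,:2]-q)@d;w=(A[:,:2]-q)@np.array([-d[1],d[0]])
k=(s>.02)&(s<.2)&(abs(w)<.04)&(A[:,2]>.1)&(A[:,2]<.29)
print(k.sum(),np.percentile(A[k],[1,50,99],axis=0))
H=A[k]; zs=H[:,2]; print('head zmin/max',np.percentile(zs,[.5,2,98,99.5]))
E
```

```text
top3 257 yaw -13.304512 head s [0.0799 0.0803 0.0827 0.088 ] w [-0.0227  0.0263]
 mid est (near face of plate=+95) [0.4774 0.3839] ztop 0.16953174737921595 slope -0.002380844055852053 head zmax 0.22902650392279505
513 [[0.5145 0.3346 0.1257]
 [0.5705 0.3597 0.169 ]
 [0.5921 0.3865 0.2875]]
head zmin/max [0.1254 0.127  0.2851 0.2883]
```

```bash
python3 -m creep '{"linear":[[0,-40,13],[0,-40,13],[0,-40,13],[0,-40,13],[0,-40,13],[0,-40,12],[0,0,0],[0,0,0]],"twist":[0,0,0,0,0,0,0,0],"claw":[1,1,1,1,1,1,1,1]}'
python3 go.py .5 .133 .142 -14.15
python3 -m creep '{"linear":[[0,0,0],[0,0,0],[0,0,0],[0,0,0],[0,0,0],[0,0,0]],"twist":[-0.1,-0.1,-0.1,-0.1,-0.03,0],"claw":[1,1,1,1,1,1]}'
python3 go.py .51 .133 .131 10.36
```

```text
time: 7.28
position: [0.4902, 0.1213, 0.1271]
ee_rot: [0.186, 1.576, -0.201]
ft_force: [0.3, 0.0, -4.4]
finger_gap: 0.0171
t 7.275 p [0.4902 0.1213 0.1271] f [ 0.2512  0.0356 -4.4383] gap 0.017122216251845096
[[-0.0153  0.2437  0.9697]
 [-0.008   0.9698 -0.2439]
 [-0.9999 -0.0115 -0.0129]]
q [-0.4932  0.1128  0.2082  1.9377 -0.0222  1.1105  1.0484]
shift mm [-15.1849  13.5204   6.4506] yaw now -14.116489997874544 twist 0.00058485986943952 ft [ 0.2512  0.0356 -4.4383] m [ 0.0946 -0.0098 -0.0149]
time: 8.02
position: [0.4868, 0.1277, 0.123]
ee_rot: [-0.169, 1.588, 0.157]
ft_force: [0.2, 0.1, -4.1]
finger_gap: 0.0172
t 8.025 p [0.4868 0.1277 0.123 ] f [ 0.2122  0.1494 -4.1374] gap 0.017227139921647778
[[-0.0223 -0.2056  0.9784]
 [-0.0097  0.9786  0.2054]
 [-0.9997 -0.0049 -0.0239]]
q [-0.4762  0.1191  0.1762  1.939  -0.0203  1.1096  1.486 ]
shift mm [-8.5674  0.4052 23.6148] yaw now 11.85681301587432 twist 0.026124315413713035 ft [ 0.2122  0.1494 -4.1374] m [-0.0121 -0.0084 -0.0067]
```

```bash
python3 -m creep '{"linear":[[-5,0,10],[-6,0,15],[-4,2,15],[0,2,10],[0,0,0]],"twist":[0.026,0,0,0,0],"claw":[1,1,1,1,1]}'
python3 go.py .5375 .138 .134 10.36; python3 - <<'E'
from bar import *
c=snap('top','top4'); d=snap('scene','scene4')
dd,q=bar('top4',(230,140,320,270),.14,.175,np.array([.983,.18]),np.array([.53,.137]))
cv2.imwrite('pics/c5.png',np.hstack([cv2.resize(c['image'][130:250,230:350,::-1],(400,400),interpolation=3),cv2.resize(d['image'][110:230,310:430,::-1],(400,400),interpolation=3)]))
E
```

```text
time: 8.65
position: [0.5393, 0.1426, 0.1379]
ee_rot: [-0.143, 1.588, 0.131]
ft_force: [-1.2, 0.2, -3.5]
finger_gap: 0.0175
t 8.65 p [0.5393 0.1426 0.1379] f [-1.194   0.2189 -3.4603] gap 0.017458983798764795
[[-0.0207 -0.1731  0.9847]
 [-0.0094  0.9849  0.173 ]
 [-0.9997 -0.0057 -0.022 ]]
q [-0.4711  0.2145  0.1844  1.7975 -0.0393  1.1559  1.4706]
shift mm [ 3.9329 -4.2044 -2.5236] yaw now 9.962083657363948 twist -0.006944950326492991 ft [-1.194   0.2189 -3.4603] m [0.0291 0.026  0.0008]Traceback (most recent call last):
  File "<stdin>", line 3, in <module>
  File "bar.py", line 9, in bar
    d,q=fitline(B[:,:2]);d*=np.sign(d[0]);m=np.array([-d[1],d[0]]);e=(B[:,:2]-q)@m;B=B[abs(e)<th]
        ~~~~~~~^^^^^^^^^
  File "fit.py", line 3, in fitline
    vx,vy,x,y=cv2.fitLine(xy.astype(np.float32),cv2.DIST_HUBER,0,.002,.001).ravel(); return np.array([vx,vy]),np.array([x,y])
              ~~~~~~~~~~~^^^^^^^^^^^^^^^^^^^^^^^^^^^^^^^^^^^^^^^^^^^^^^^^^^
cv2.error: OpenCV(4.12.0) /io/opencv/modules/imgproc/src/linefit.cpp:50: error: (-215:Assertion failed) count > 0 in function 'fitLine2D_wods'
```

```bash
python3 - <<'E'
from h import *
c=load('top4');d=load('scene4')
cv2.imwrite('pics/c5.png',np.hstack([cv2.resize(c['image'][130:230,230:330,::-1],(390,390),interpolation=3),cv2.resize(d['image'][110:220,320:430,::-1],(400,390),interpolation=3)]))
# head in scene cam: in slot frame
P=cloud(d)[110:230,310:430].reshape(-1,3);I=d['image'][110:230,310:430].reshape(-1,3).astype(int)
n=np.array([.9837,.1798]);l=np.array([-.1798,.9837]);o=np.array([.6794,.1626])
a=(P[:,:2]-o)@n;w=(P[:,:2]-o)@l
k=(a<-.02)&(a>-.07)&(abs(w)<.05)&(P[:,2]>.06)&(P[:,2]<.3)
print('head',k.sum(),'a',np.percentile(a[k],[2,10,50,90,98]),'w',np.percentile(w[k],[2,50,98]),'z',np.percentile(P[k,2],[1,50,99]))
k=(a<-.08)&(a>-.26)&(abs(w)<.04)&(P[:,2]>.06)&(P[:,2]<.2)&(I.max(1)>90)
print('bar',k.sum(),'a',np.percentile(a[k],[2,98]),'w',np.percentile(w[k],[2,50,98]),'z',np.percentile(P[k,2],[1,50,99]))
P=cloud(c)[130:230,230:330].reshape(-1,3);a=(P[:,:2]-o)@n;w=(P[:,:2]-o)@l
k=(a<-.02)&(a>-.12)&(abs(w)<.05)&(P[:,2]>.06)&(P[:,2]<.3)
print('top head',k.sum(),'a',np.percentile(a[k],[2,10,50,90,98]),'w',np.percentile(w[k],[2,50,98]),'z',np.percentile(P[k,2],[1,50,99]))
E
```

```text
head 336 a [-0.0682 -0.0627 -0.0459 -0.0332 -0.0296] w [-0.0211 -0.0014  0.0266] z [0.1185 0.1627 0.2186]
bar 268 a [-0.22   -0.0812] w [-0.0069 -0.0015  0.0143] z [0.121  0.1622 0.1693]
top head 36 a [-0.0534 -0.0524 -0.0507 -0.0471 -0.0454] w [-0.0184 -0.0142 -0.0083] z [0.1245 0.1731 0.2228]
```

View pics/c5.png

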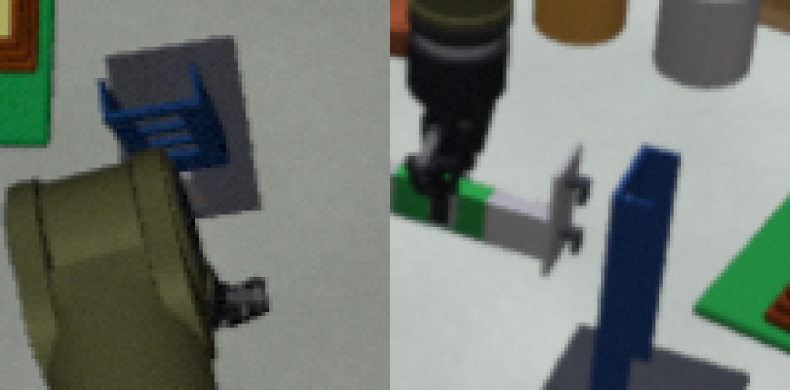

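The gripper hides the bar in the top view. In the scene view the head plate faces the upright, with both hook tabs level at about (578,190) and (572,238). I'll advance with the tabs about 22 mm above seated height.

```bash
python3 -m creep '{"linear":[[1,-2,0],[2,-1,8],[0,0,8],[0,0,6],[0,0,0]],"twist":[-0.005,0,0,0,0],"claw":[1,1,1,1,1]}'
python3 go.py .5847 .1470 .134 10.36
```

```text
time: 9.38
position: [0.5613, 0.1426, 0.1336]
ee_rot: [-0.147, 1.589, 0.135]
ft_force: [-0.4, 0.0, -3.8]
finger_gap: 0.0175
t 9.375 p [0.5613 0.1426 0.1336] f [-0.3639  0.0451 -3.8276] gap 0.01747216006619055
[[-0.0223 -0.1777  0.9838]
 [-0.0098  0.9841  0.1776]
 [-0.9997 -0.0057 -0.0237]]
q [-0.4589  0.2627  0.1888  1.7483 -0.0495  1.1597  1.4939]
shift mm [-0.9267  0.1365 23.7628] yaw now 10.23087870816335 twist -0.0022535916769779955 ft [-0.3639  0.0451 -3.8276] m [ 0.0168 -0.0635  0.0254]
```

```bash
python3 -m creep '{"linear":[[-1,0,7],[0,0,7],[0,0,5],[0,0,0],[0,0,0]],"twist":[0,0,0,0,0],"claw":[1,1,1,1,1]}'
python3 go.py .5847 .1470 .134 10.36
```

```text
time: 10.0
position: [0.5813, 0.1464, 0.1341]
ee_rot: [-0.147, 1.59, 0.135]
ft_force: [-0.1, -0.9, -3.3]
finger_gap: 0.0174
t 10.0 p [0.5813 0.1464 0.1341] f [-0.0833 -0.8785 -3.2948] gap 0.017387394981149752
[[-0.0227 -0.1779  0.9838]
 [-0.0099  0.984   0.1777]
 [-0.9997 -0.0057 -0.0241]]
q [-0.4524  0.3033  0.1906  1.6965 -0.0576  1.1722  1.503 ]
shift mm [-0.0184 -0.0152  3.4699] yaw now 10.24041314790024 twist -0.0020871843112362995 ft [-0.0833 -0.8785 -3.2948] m [-0.0006  0.0096  0.0505]
```

```bash
python3 -m creep '{"linear":[[0,0,3],[0,0,2],[0,0,0]],"twist":[0,0,0],"claw":[1,1,1]}'
python3 -m creep '{"linear":[[0,0,2],[0,0,2],[0,0,0]],"twist":[0,0,0],"claw":[1,1,1]}'
python3 go.py .5867 .1470 .134 10.36;python3 - <<'E'
from h import *
c=snap('top','top5');d=snap('scene','scene5')
cv2.imwrite('pics/c6.png',np.hstack([cv2.resize(c['image'][130:190,240:300,::-1],(390,390),interpolation=3),cv2.resize(d['image'][130:210,340:420,::-1],(400,390),interpolation=3)]))
E
```

```text
time: 10.38
position: [0.5834, 0.1472, 0.1333]
ee_rot: [-0.148, 1.596, 0.135]
ft_force: [-1.2, 0.2, -3.3]
finger_gap: 0.0175
time: 10.75
position: [0.5837, 0.1473, 0.1321]
ee_rot: [-0.148, 1.605, 0.134]
ft_force: [-2.0, 0.1, -2.9]
finger_gap: 0.0173
t 10.75 p [0.5837 0.1473 0.1321] f [-2.0253  0.1309 -2.8894] gap 0.017319958644749254
[[-0.0379 -0.1782  0.9833]
 [-0.0123  0.984   0.1778]
 [-0.9992 -0.0054 -0.0395]]
q [-0.4497  0.3211  0.1904  1.6782 -0.0624  1.1884  1.5068]
shift mm [-1.9811 -0.8822  2.8365] yaw now 10.251797597052969 twist -0.0018884881899953025 ft [-2.0253  0.1309 -2.8894] m [-0.0674  0.1365 -0.05  ]
```

View pics/c6.png

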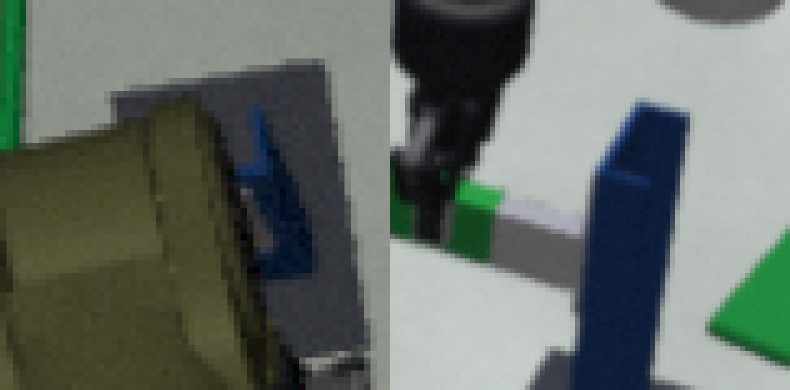

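The tabs have entered: contact came where the plate should meet the upright, not the 16 mm earlier that a lip on the face would give. Now I press down.

```bash
python3 -m creep '{"linear":[[3,0,-1],[4,0,0],[4,0,0],[3,0,0],[0,0,0]],"twist":[0,0,0,0,0],"claw":[1,1,1,1,1]}'
python3 go.py .5837 .1470 .111 10.36
```

```text
time: 11.48
position: [0.5838, 0.1471, 0.1172]
ee_rot: [-0.148, 1.601, 0.134]
ft_force: [-0.9, 0.5, -4.4]
finger_gap: 0.018
t 11.475 p [0.5838 0.1471 0.1172] f [-0.9499  0.5047 -4.3868] gap 0.01800892896546525
[[-0.0343 -0.1781  0.9834]
 [-0.0118  0.984   0.1778]
 [-0.9993 -0.0055 -0.0359]]
q [-0.4486  0.3323  0.1893  1.6955 -0.0646  1.1563  1.5085]
shift mm [ 6.2103 -0.0303  0.1522] yaw now 10.246841663379593 twist -0.0019749855501061666 ft [-0.9499  0.5047 -4.3868] m [0.0118 0.1072 0.0721]
```

```bash
python3 -m creep '{"linear":[[2,0,0],[2,0,0],[0,0,0]],"twist":[0,0,0],"claw":[1,1,1]}'
python3 -m creep '{"linear":[[2,0,0],[2,0,0],[0,0,0]],"twist":[0,0,0],"claw":[1,1,1]}'; python3 go.py .5837 .1470 .111 10.36
```

```text
time: 11.85
position: [0.5838, 0.1471, 0.113]
ee_rot: [-0.148, 1.601, 0.134]
ft_force: [-1.5, 0.1, -4.1]
finger_gap: 0.0172
time: 12.22
position: [0.5848, 0.1474, 0.1108]
ee_rot: [-0.147, 1.598, 0.135]
ft_force: [-2.7, -0.3, -2.1]
finger_gap: 0.0173
t 12.225 p [0.5848 0.1474 0.1108] f [-2.7208 -0.2566 -2.0894] gap 0.017346852356835817
[[-0.0309 -0.1779  0.9836]
 [-0.0105  0.984   0.1777]
 [-0.9995 -0.0048 -0.0323]]
q [-0.4478  0.338   0.1886  1.7018 -0.0664  1.1408  1.5097]
shift mm [-0.149  -0.1855 -1.137 ] yaw now 10.241238974222817 twist -0.0020727709228576885 ft [-2.7208 -0.2566 -2.0894] m [ 0.0255  0.0796 -0.0686]
```

```bash
python3 -m creep '{"linear":[[3,0,0],[3,0,0],[0,0,0]],"twist":[0,0,0],"claw":[1,1,1]}'
python3 -m creep '{"linear":[[4,0,0],[4,0,0],[0,0,0]],"twist":[0,0,0],"claw":[1,1,1]}'; python3 go.py .5837 .1470 .111 10.36
```

```text
time: 12.6
position: [0.5847, 0.1474, 0.1065]
ee_rot: [-0.147, 1.597, 0.135]
ft_force: [-2.2, -0.5, 0.1]
finger_gap: 0.0168
time: 12.98
position: [0.584, 0.1474, 0.1028]
ee_rot: [-0.146, 1.598, 0.136]
ft_force: [-2.3, -0.1, -1.6]
finger_gap: 0.0172
t 12.975 p [0.584  0.1474 0.1028] f [-2.3377 -0.1402 -1.6127] gap 0.017238876932571725
[[-0.0313 -0.1779  0.9836]
 [-0.0091  0.9841  0.1777]
 [-0.9995 -0.0034 -0.0324]]
q [-0.4465  0.3445  0.1876  1.7108 -0.0694  1.1254  1.5119]
shift mm [-8.2183 -0.3407 -0.6569] yaw now 10.238764613900958 twist -0.0021159566573548325 ft [-2.3377 -0.1402 -1.6127] m [-0.1528  0.4323 -0.018 ]
```

```bash
cat > chk.py <<'E'
import sys
from h import *
t=sys.argv[1]; d=snap('scene','s'+t); c=snap('top','t'+t)
P=cloud(d)[110:230,310:430].reshape(-1,3);I=d['image'][110:230,310:430].reshape(-1,3).astype(int)
n=np.array([.9837,.1798]);l=np.array([-.1798,.9837]);o=np.array([.6794,.1626])
a=(P[:,:2]-o)@n;w=(P[:,:2]-o)@l
k=(a<-.02)&(a>-.22)&(abs(w)<.04)&(P[:,2]>.06)&(P[:,2]<.2)&(I.max(1)>90)
A=a[k];Z=P[k,2];W=w[k]
for lo in np.arange(-.2,-.02,.02):
    m=(A>lo)&(A<lo+.02)
    if m.sum()>8: print('a %.2f n %d z %.4f..%.4f w %.4f'%(lo+.01,m.sum(),np.percentile(Z[m],3),np.percentile(Z[m],97),np.median(W[m])))
cv2.imwrite(f'pics/c{t}.png',np.hstack([cv2.resize(c['image'][130:250,230:350,::-1],(390,390),interpolation=3),cv2.resize(d['image'][120:220,320:420,::-1],(400,390),interpolation=3)]))
E
python3 chk.py 7
```

```text
a -0.19 n 76 z 0.0813..0.1535 w -0.0052
a -0.17 n 67 z 0.0820..0.1268 w -0.0049
a -0.15 n 61 z 0.0846..0.1284 w -0.0055
a -0.13 n 22 z 0.0848..0.1314 w -0.0050
a -0.11 n 10 z 0.0856..0.1996 w -0.0156
a -0.09 n 17 z 0.0866..0.1337 w 0.0012
a -0.07 n 39 z 0.0905..0.1358 w -0.0023
a -0.05 n 58 z 0.0917..0.1352 w -0.0046
a -0.03 n 72 z 0.0921..0.1365 w -0.0052
```

View pics/c7.png

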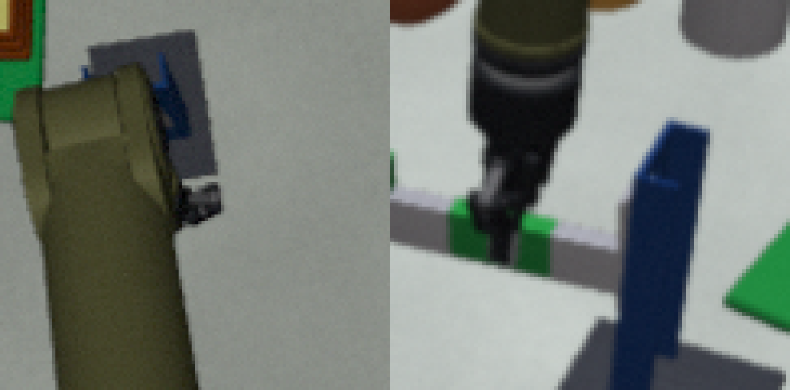

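The bar's hook end has its top at z≈0.137, so it is within about 1 mm of seated height. The free end now droops about 4°, within the allowed droop, so I'll let go and retreat upward.

```bash
python3 -m creep '{"linear":[[0,0,0],[0,0,0],[0,0,0],[0,0,0],[0,0,0]],"twist":[0,0,0,0,0],"claw":[0.5,0.3,-0.2,-0.6,-0.6]}'; python3 chk.py 8
python3 -m creep '{"linear":[[-10,0,0],[-20,0,0],[-30,0,0],[-40,0,0],[-40,0,-20],[0,0,-40],[0,0,-40],[0,0,0]],"twist":[0,0,0,0,0,0,0,0],"claw":[-0.6,-0.6,-0.6,-0.6,-0.6,-0.6,-0.6,-0.6]}'; python3 chk.py 9
```

```text
time: 13.7
position: [0.5853, 0.1476, 0.101]
ee_rot: [-0.146, 1.596, 0.136]
ft_force: [0.2, -0.2, 0.3]
finger_gap: 0.0683
a -0.19 n 78 z 0.0835..0.1538 w -0.0048
a -0.17 n 62 z 0.0852..0.1272 w -0.0049
a -0.15 n 64 z 0.0848..0.1282 w -0.0057
a -0.13 n 19 z 0.0832..0.1297 w -0.0025
a -0.11 n 10 z 0.1099..0.1989 w -0.0217
a -0.09 n 19 z 0.0972..0.1678 w -0.0033
a -0.07 n 41 z 0.0893..0.1352 w -0.0036
a -0.05 n 50 z 0.0914..0.1346 w -0.0054
a -0.03 n 70 z 0.0930..0.1365 w -0.0053
time: 14.8
position: [0.49, 0.1308, 0.2546]
ee_rot: [-0.144, 1.59, 0.137]
ft_force: [0.8, 0.7, -0.5]
finger_gap: 0.0685
a -0.19 n 70 z 0.0823..0.1537 w -0.0052
a -0.17 n 47 z 0.0829..0.1276 w -0.0045
a -0.15 n 44 z 0.0838..0.1289 w -0.0037
a -0.13 n 38 z 0.0854..0.1318 w -0.0032
a -0.11 n 38 z 0.0875..0.1323 w -0.0009
a -0.09 n 38 z 0.0880..0.1344 w -0.0014
a -0.07 n 40 z 0.0905..0.1349 w -0.0014
a -0.05 n 45 z 0.0915..0.1372 w -0.0043
a -0.03 n 47 z 0.0926..0.1370 w -0.0037
```

View pics/c9.png

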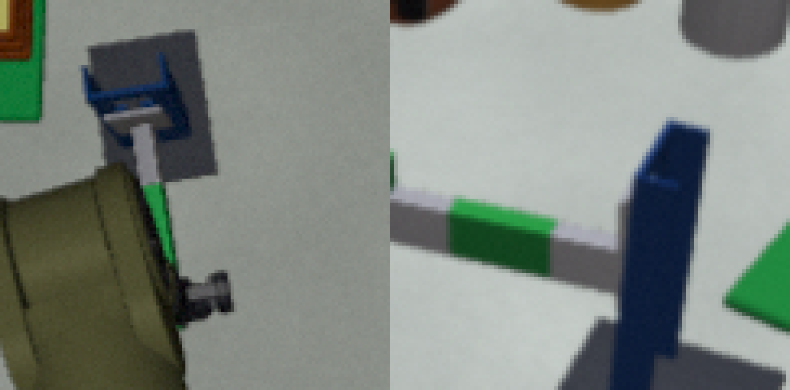

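The arm hangs freely on the upright with the gripper clear. I'll move aside for a final unobstructed measurement.

```bash
python3 -m creep '{"linear":[[-20,50,-10],[0,50,-10],[0,50,0],[0,50,0],[0,50,0],[0,0,0],[0,0,0]],"twist":[0,0,0,0,0,0,0],"claw":[-0.6,-0.6,-0.6,-0.6,-0.6,-0.6,-0.6]}'; python3 chk.py 10 >/dev/null; python3 - <<'E'
from fit import *
n=np.array([.9837,.1798]);l=np.array([-.1798,.9837]);o=np.array([.6794,.1626])
c=load('t10');P=cloud(c);I=c['image'].astype(int);g=(I[...,1]>I[...,0]*1.5+15)
a=(P[...,:2]-o)@n;w=(P[...,:2]-o)@l
k=(abs(w)<.025)&(a>-.175)&(a<-.02)&(P[...,2]>.115)&(P[...,2]<.15)
A=a[k];W=w[k];Z=P[k][:,2];G=g[k]
d,q=fitline(np.c_[A,W]);print('yaw vs slot deg',np.degrees(np.arctan(d[1]/d[0])),'pitch',np.degrees(np.polyfit(A,Z,1)[0]))
sg=A[G];print('sleeve a',np.percentile(sg,[1,99]),'mid a',np.percentile(sg,[1,99]).mean(),'w',np.median(W[G]),'mid z rel',np.median(Z[G])-.022-.170)
for t in('top0','t10'):
    c=load(t);I=c['image'].astype(int);Q=cloud(c)[180:270,410:460];J=I[180:270,410:460]
    r=(J[...,0]>J[...,1]*2+40)&(Q[...,2]>.035)&(Q[...,2]<.05);print(t,'red sleeve',r.sum(),Q[r].mean(0))
st()
E
```

```text
time: 15.78
position: [0.4354, 0.3826, 0.2726]
ee_rot: [-0.138, 1.588, 0.131]
ft_force: [0.6, -0.2, -0.2]
finger_gap: 0.0682
yaw vs slot deg -0.4878457 pitch 3.3112265653417046
sleeve a [-0.1413 -0.0662] mid a -0.10375711122361965 w 0.002002265998540785 mid z rel -0.061792640414598254
top0 red sleeve 154 [ 0.4967 -0.3333  0.0455]
t10 red sleeve 154 [ 0.4971 -0.3331  0.045 ]
t 15.875 p [0.435  0.3824 0.2727] f [ 0.9696 -0.7774 -0.0647] gap 0.06851337238978522
[[-0.0211 -0.1694  0.9853]
 [-0.006   0.9855  0.1693]
 [-0.9998 -0.0023 -0.0218]]
q [-0.7358  0.172  -0.0286  1.5668 -0.0054  1.4223  0.9778]
```

View pics/c10.png

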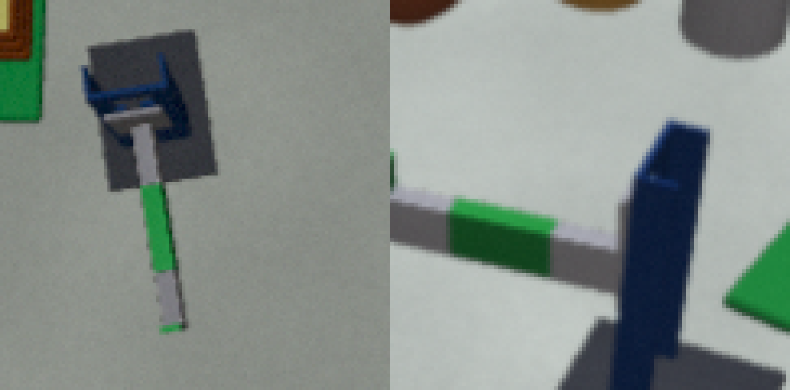

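```bash
python3 -c "
from station import arm
print(arm.finish_job())"
```

```text
the job is handed in; nothing more can be done
None
```

The green-sleeved arm now hangs by its tabs in the upper two slots of the empty upright. I let it go, moved the gripper clear, and handed the job in at about 16 s of the 56 s allowed.

My first grasp closed about 12 mm too high and nudged the arm about 5 mm. I opened, went lower, gripped again, and then did the insertion.

**Last checks, measured in the slot frame:**

| Quantity | Measured | Limit |
|---|---|---|
| Middle, along slot depth (x) | −0.104 m | −0.112 to −0.088 m |
| Middle, sideways (y) | +0.002 m | ±0.018 m |
| Middle, height (z) | −0.062 m | −0.070 to −0.046 m |
| Pitch droop | about 3.3° | about 10° |
| Yaw off square | about 0.5° | about 12° |
| Red arm moved | under 1 mm | under 40 mm |

- **Height readings:** the two cameras disagreed slightly, with −0.059 m from the scene camera and −0.062 m from the top camera. Both are inside the limit.
- **Pressing down:** the gripper went about 8 mm below the height I expected. The bar settled into its droop instead of being forced, and the arm stayed in place after release.
- **Tabs:** the tabs themselves were hidden in the final pictures. That both are seated is inferred from the bar's height, droop and depth.
- **Forces:** no wrist force reading went above about 5 N. I read it only between moves.

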